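# Free the pan lid jammed askew in its caddy

### The job

The steel pan lid has jammed askew in its caddy, with two opposite corners caught under the inturned side lips. Keeping off its grip, nudge the lid round by its edge until it lies square in the caddy, flat on the caddy's ribs; only then take it by the grip, lift it clear and set it down gently (do not drop it), grip up, in the middle of the blue drip mat. Leave everything else where it is.

Things in the scene. Friction and masses are not known exactly. Their poses are not given: they have to be found in the camera images.
- lid: flat rectangular stainless pan lid, 159 mm (its x) by 177 mm (its y), 13 mm high, rim edge 5 mm, 0.3 kg, loose; origin at the centre of its underside, z up. It starts flat on the caddy ribs, turned 14 to 19 degrees, two opposite corners under the lips. Pushed (a few N) at its robot-side edge it turns flush with the back stop and may shift up to 20 mm sideways, a side then staying under a lip.
- lid_grip (a point): centre of the lid's grip: a bent bar 8 mm thick, straight for 50 mm along the lid's y, its top 34 mm and underside 26 mm above the lid's underside, over the lid's middle (lid top there at 13 mm); pinch it across the lid's x. This point is 30 mm above the lid's underside; axes as the lid's.
- caddy: shallow steel tray, fixed, 266 mm (x, away from the robot) by 221 mm (y); origin at the centre of its underside. Floor top at z 4 mm; two 8 mm wide ribs along x at y +-80 mm, slick, top z 10 mm, carry the lid. Inside faces: back stop x +130 mm (31 mm high), front edge x -130 mm (18 mm high), sides y +-107.5 mm. Lips along both sides turn inward to y +-94.5 mm, z 27 to 31 mm: the lid comes up only when square and within 5 mm of midway.
- mat: blue ribbed rubber drip mat, fixed, 200 mm (x) by 220 mm (y), 6 mm thick; origin at the centre of its underside
- ramekin: small stainless sauce cup, 65 mm wide, 37 mm high, at the back of the table, loose; origin at the centre of its underside; leave alone
- tub: white, red and blue dairy tub, 72 mm wide, 71 mm high, at the back, loose; origin at the centre of its underside; leave alone

How it is judged (in metres and radians):
On the way, in this order (a step that is already met when the one before it is completed fails the run):
1. the lid lies square in the caddy (within 0.07 rad) and flat on its ribs (angle between the x axis of lid and the x axis of caddy, either way round below 0.07 rad and z of lid in the frame of caddy below 0.016 m and horizontal distance between lid and caddy below 0.08 m and angle between lid's own z axis and vertical below 0.06 rad), for 0.2 s.
2. the lid is held up clear of the caddy, its underside at least 40 mm above the table (height (world z) of lid above 0.04 m and contact force between the fingers and lid above 0.5 N), for 0.2 s.
3. the lid is brought down to the mat while still held (underside within 12 mm of the mat's top) (horizontal distance between lid and mat below 0.04 m and height (world z) of lid below 0.018 m and contact force between the fingers and lid above 0.3 N), for 0.05 s.
At the end, for the whole second after the job is handed in: The lid lies at rest and released on the mat, flat (within 0.06 rad), grip up, its centre within 40 mm of the mat's centre (horizontal distance between lid and mat below 0.04 m and height (world z) of lid between 0.003 and 0.01 m and z of lid_grip in the frame of mat above 0.032 m and angle between lid's own z axis and vertical below 0.06 rad and linear speed of lid below 0.02 m/s and contact force between the fingers and lid below 0.1 N); the robot touches nothing.
It fails at once if the fingers work the lid at its grip (grasp point within 30 mm of the grip's centre) while it is still more than 0.12 rad out of square in the caddy (distance between the grasp point and lid_grip below 0.03 m and contact force between the fingers and lid above 1.5 N and angle between the x axis of lid and the x axis of caddy, either way round above 0.12 rad and horizontal distance between lid and caddy below 0.08 m and z of lid in the frame of caddy below 0.036 m).
It fails at once if the ramekin is moved more than 30 mm (distance of ramekin from where it was at the start of the episode above 0.03 m).
It fails at once if the tub is moved more than 30 mm (distance of tub from where it was at the start of the episode above 0.03 m).
It also fails if it takes over 54 s, if anything falls off the work surface, if the arm or the gripper's body presses on something with over 40 N, if the wrist force passes 120 N, or if a joint passes its speed limit or range.

### The arm

A 6-joint arm with a two-finger parallel gripper is mounted at the origin on a cart in front of the work surface, level with it; the furniture and walls round the work are solid. World frame = base frame: x ahead of the robot, y to its left, z up, the work surface at z = 0. Lengths are in mm, angles in rad, forces in N, time in s.
With the tool pointing down it reaches from about 275 to 750 mm from the base axis. Payload 10.2 kg.
Tool frame: the origin (TCP) lies at the very end of the fingers, on their centre line; the grasp point (between the pads) lies 19 mm behind it (ctrl.grip_depth is the distance from the TCP to the grasp point, in mm); z points along the fingers, x is the direction in which the jaws open and shut, and the axes are right-handed (so a half turn about z gives the same grasp; the last joint's range is limited). The gripper opens to 85 mm and grips with 20 to 120 N. Pads are 22 mm wide; open, the fingers measure 114 mm over their backs; the gripper's body (76 mm by 85 mm) begins 54 mm behind the grasp point. The pads swing forward as they close: fully open they stand 13 mm farther back than shut.
Start: joints at [1.107, 0.313, 1.498, -0, 1.331, -0.223], TCP at [125.214, 509.855, 231.294] pointing down, gripper open.
Joint ranges: [-2.94, 2.94], [-0.97, 2.17], [0.19, 2.56], [-1.23, 4.37], [0.02, 3.11], [-2.88, 2.88]. Speed limits (rad/s): [2.39, 2.39, 3.01, 3.14, 3.14, 3.14].

### API

Orientations are given as a unit quaternion [w, x, y, z].
In Python, from rig import ctrl gives the robot as it stands.
- The arm moves only by the tool play_rows, never from a script. Its argument "motion" is a list of rows, each a list of 2 entries, a list of its own where there are three numbers: the shift along the tool's x, y, z in mm, then the turn, a rotation vector about the tool's x, y, z in degrees. A call has 1 to 20 rows; each row shifts and turns the commanded pose from where the row before left it, along the tool's axes as they then stand; what a row does not reach is not made up. A row lasts 1/12 s, in which the tool goes at most 41.7 mm and 7.16 degrees, less where a joint would pass 70% of its speed; a pose out of reach is approached as far as the arm can. A call with a gripper value outside its range is refused whole. "fingers" is the finger opening in mm, from 0 to 85.4, set as the call begins (left out, the last holds). The fingers move at their own pace and stop on an object; "squeeze" is the grip in N (left out, the last holds). Time passes only in rows, so rows that do not move let the fingers close. It gives the time, the measured TCP pose, the force and the opening at its end, in the units of the state.
- ctrl.sense(): the state, without advancing time (a new reading comes with each control period).
- ctrl.capture(name): name is "scene" or "side" or "wrist"; returns the picture (400x640x3 uint8, red, green, blue); there is no depth.
- ctrl.get_calibration(name): a dict with "K" (3x3 intrinsics, pixels), "k1" (the pictures are not rectified: a ray, as slopes to the right and down, at radius r is drawn at 1 + k1 r^2 times it, then the intrinsics apply), "R" (3x3) and "t" (3): a world point X has camera coordinates R X + t; the wrist camera has in their place "tool_from_camera" (4x4, takes a point from camera to tool coordinates, whose origin is the TCP and whose axes are the tool frame's). Camera axes: x right, y down, z forward; pixel columns grow to the right and rows downward; lengths in mm; the calibration is good to about 2 mm. A picture is of the moment at which its call begins: read the wrist's pose just before it. get_calibration takes no time and is no camera call.
- ctrl.finish_job(): hands the job in, once; it reports no verdict.
Trained networks look in the newest picture that a camera, given by its name, has taken for a name from the list of things; names that differ only in an ending like _2 or _b are one class to them, and where a whole thing is asked for, a point or a joint stands for the part that bears it (a point fixed in the world has none). Each returns a list of dicts, best first, with "p" (0 to 1); they miss things now and then, are a little off and sometimes report something else, mostly with a low value. They report only what shows in the picture. A call takes as long as a camera call.
- ctrl.spot_in(camera, name): "position" ([column, row] as shares, 0 to 1, of the picture: columns of its width, rows of its height, amid what is visible of it).
The state is a dict: "time_s": time; "joints": joint angles; "dq": joint speeds; "tau": joint torques, N m; "eef_pos": TCP position; "ee_rot": TCP orientation; "force": force on the tool from outside, world axes, zero at the start; "wrist_torque": the same for the moment, N m; "grip_width": opening from 0.0 (shut) to 1.0 (fully open).
Only numpy, scipy, OpenCV 4.12 (cv2) and the standard library are available. Lean on these libraries where they do the work, as an engineer would, in place of code of your own. Each camera call takes 0.05 s, during which the arm holds its last target. There are 200 camera calls.

## Working session

There is one attempt and no reset: what is moved stays moved. The work goes in short steps, Python scripts to look and compute and a tool call to move; the robot and the scene stay as the last step left them, time stands still between calls to the robot, and variables do not carry over. Pictures are saved under pics/ and viewed, about 8 in all and at most 12, crops included, and the job is handed in when it is done.

Besides the shell and the picture viewer there is one more tool, called after ">>>" as name([rows], argument=value, ...), one row to a line, values as JSON. play_rows: Moves the arm, as the interface text tells. Its arguments: {"type":"object","properties":{"motion":{"type":"array"},"fingers":{"type":"number"},"squeeze":{"type":"number"}},"required":["motion"]}

```bash
ls; mkdir -p pics; python3 - <<'E'
from rig import ctrl
import cv2,numpy as np
s=ctrl.sense();print(s['time_s'],s['eef_pos'],s['ee_rot'],s['force'])
for c in ['scene','side','wrist']:
    im=ctrl.capture(c);cv2.imwrite(f'pics/{c}0.png',im[...,::-1])
    k=ctrl.get_calibration(c);print(c,{a:np.round(b,3).tolist() for a,b in k.items()})
    for n in ['lid','lid_grip','caddy','mat']:
        print(n,[(np.round(np.array(d['position'])*[640,400],1).tolist(),round(d['p'],2)) for d in ctrl.spot_in(c,n)[:2]])
E
```

```text
pics
0.0 [125.06634628 509.61392209 230.7310328 ] [ 2.59455011e-04  7.86917437e-01  6.17057943e-01 -6.12937310e-04] [-0.34226402 -0.45122553 -0.13339045]
scene {'K': [[438.098, 0.0, 319.541], [0.0, 438.098, 199.519], [0.0, 0.0, 1.0]], 'k1': -0.092, 'R': [[-0.726, -0.687, -0.0], [-0.489, 0.517, -0.703], [0.483, -0.51, -0.711]], 't': [464.733, 363.192, 576.513]}
lid [([399.1, 207.4], 0.65)]
lid_grip [([397.5, 202.9], 0.83)]
caddy [([433.7, 222.2], 0.85)]
mat [([292.1, 301.7], 0.86)]
side {'K': [[482.945, 0.0, 330.461], [0.0, 482.945, 196.122], [0.0, 0.0, 1.0]], 'k1': -0.086, 'R': [[0.979, -0.202, 0.019], [-0.051, -0.338, -0.94], [0.196, 0.919, -0.342]], 't': [-640.961, 106.382, 958.946]}
lid [([286.7, 242.7], 0.71)]
lid_grip [([287.9, 242.2], 0.98)]
caddy [([273.7, 236.0], 0.94)]
mat [([275.8, 207.9], 0.73)]
wrist {'K': [[313.215, 0.0, 323.926], [0.0, 313.215, 201.167], [0.0, 0.0, 1.0]], 'k1': -0.059, 'tool_from_camera': [[1.0, -0.0, -0.0, 0.374], [0.0, 0.963, 0.271, -69.007], [0.0, -0.271, 0.963, -141.986], [0.0, 0.0, 0.0, 1.0]]}
lid []
lid_grip []
caddy []
mat []
```

View pics/scene0.png

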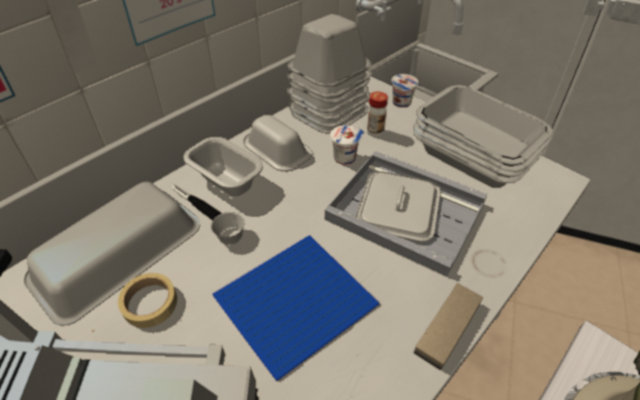

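View pics/side0.png

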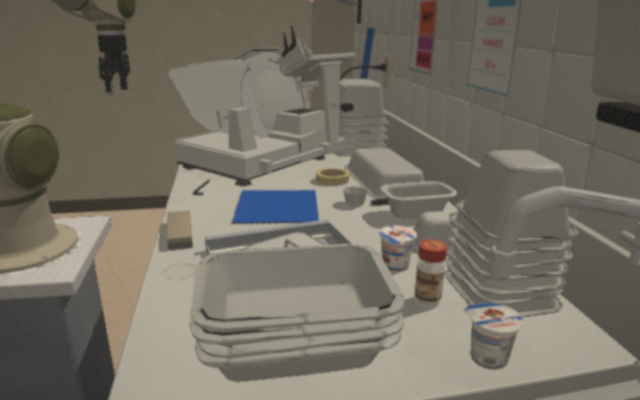

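The scene picture shows the caddy's rim corners at about (375,157), (487,205), (450,268) and (328,212), with the lid askew inside and its grip at (402,197). The mat corners are at (310,238), (378,302), (281,373) and (215,296).

```bash
cat > h.py <<'E'
from rig import ctrl
import cv2,numpy as np
from scipy.spatial.transform import Rotation as Ro
def q2R(q): return Ro.from_quat([q[1],q[2],q[3],q[0]]).as_matrix()
def cam(c,s=None):
    k=ctrl.get_calibration(c);K=np.array(k['K']);d=np.array([k['k1'],0,0,0.])
    if c=='wrist':
        s=s or ctrl.sense();T=np.eye(4);T[:3,:3]=q2R(s['ee_rot']);T[:3,3]=s['eef_pos']
        W=T@np.array(k['tool_from_camera']);R=W[:3,:3].T;t=-R@W[:3,3]
    else: R=np.array(k['R']);t=np.array(k['t'])
    return K,d,R,t
def bp(C,uv,z):
    K,d,R,t=C; z=np.atleast_1d(z)
    # the distortion applies directly: solve exactly
    p=(np.atleast_2d(uv).astype(float)-K[:2,2])/K[0,0]; n=p.copy()
    for _ in range(30): n=p/(1+d[0]*(n**2).sum(1,keepdims=True))
    ray=np.c_[n,np.ones(len(n))]@R; o=-R.T@t
    return o+ray*((z-o[2])/ray[:,2])[:,None]
def pj(C,X):
    K,d,R,t=C; return cv2.projectPoints(np.atleast_2d(X).astype(float),cv2.Rodrigues(R)[0],t,K,d)[0][:,0]
E
python3 - <<'E'
from h import *
C=cam('scene');np.set_printoptions(precision=1,suppress=True)
c=bp(C,[(375,157),(487,205),(450,268),(328,212)],31);print(c,c.mean(0),np.linalg.norm(np.diff(c,axis=0),axis=1))
m=bp(C,[(310,238),(378,302),(281,373),(215,296)],6);print(m,m.mean(0),np.linalg.norm(np.diff(m,axis=0),axis=1))
print(bp(C,[(402,197)],40))
print(q2R(ctrl.sense()['ee_rot']))
for n in ['ramekin','tub']:
  for c in ['scene','side']:print(n,c,[bp(cam(c),np.array(d['position'])*[640,400],20) for d in ctrl.spot_in(c,n)[:2]])
E
```

```text
[[ 669.2 -213.1   31. ]
 [ 408.7 -252.3   31. ]
 [ 381.   -64.3   31. ]
 [ 631.4  -15.4   31. ]] [ 522.6 -136.3   31. ] [263.5 190.1 255.1]
[[625.4  42.3   6. ]
 [439.9  64.3   6. ]
 [469.6 266.1   6. ]
 [654.1 251.4   6. ]] [547.3 156.    6. ] [186.8 204.  185. ]
[[ 544.9 -142.6   40. ]]
[[ 0.2  1.   0. ]
 [ 1.  -0.2  0. ]
 [ 0.  -0.  -1. ]]
ramekin scene [array([[749. , 149.8,  20. ]])]
ramekin side [array([[754.7, 166.7,  20. ]])]
tub scene [array([[ 761.3, -217.9,   20. ]])]
tub side [array([[ 752.9, -155.3,   20. ]])]
```

>>> play_rows([
  [[-25.5,26.3,0.5],[0,0,0]],
  [[-25.5,26.3,0.5],[0,0,0]],
  [[-25.5,26.3,0.5],[0,0,0]],
  [[-25.5,26.3,0.5],[0,0,0]],
  [[-25.5,26.3,0.5],[0,0,0]],
  [[-25.5,26.3,0.5],[0,0,0]],
  [[-25.5,26.3,0.5],[0,0,0]],
  [[-25.5,26.3,0.5],[0,0,0]],
  [[-25.5,26.3,0.5],[0,0,0]],
  [[-25.5,26.3,0.5],[0,0,0]],
  [[-25.5,26.3,0.5],[0,0,0]],
  [[-25.5,26.3,0.5],[0,0,0]],
  [[-25.5,26.3,0.5],[0,0,0]],
  [[-25.5,26.3,0.5],[0,0,0]],
  [[-25.5,26.3,0.5],[0,0,0]],
  [[-25.5,26.3,0.5],[0,0,0]],
  [[-25.5,26.3,0.5],[0,0,0]],
  [[-25.5,26.3,0.5],[0,0,0]],
  [[-25.5,26.3,0.5],[0,0,0]],
  [[-25.5,26.3,0.5],[0,0,0]],
], fingers=0, squeeze=60)

```text
time_s: 2.62
eef_pos: [515.1, -112.7, 221.3]
ee_rot: [0.0, 0.787, 0.617, 0.0]
force: [0.5, -0.6, 0.0]
grip_width: 0.001
```

>>> play_rows([
  [[0,0,0],[0,0,6.6]],
  [[0,0,0],[0,0,6.6]],
  [[0,0,0],[0,0,6.6]],
  [[0,0,0],[0,0,6.6]],
  [[0,0,0],[0,0,6.6]],
  [[0,0,0],[0,0,6.6]],
  [[0,0,0],[0,0,6.6]],
  [[0,0,0],[0,0,6.6]],
  [[0,0,0],[0,0,6.6]],
  [[0,0,0],[0,0,6.6]],
  [[0,0,0],[0,0,0]],
  [[0,0,0],[0,0,0]],
])

```text
time_s: 3.62
eef_pos: [514.4, -110.9, 221.3]
ee_rot: [0.0, 0.996, 0.091, 0.0]
force: [-1.0, -0.4, -0.6]
grip_width: 0.001
```

```bash
python3 - <<'E'
from h import *
s=ctrl.sense();im=ctrl.capture('wrist');cv2.imwrite('pics/w1.png',im[...,::-1]);print(s['time_s'],s['eef_pos'],s['force'],s['grip_width'])
import json;json.dump({k:np.array(v).tolist() for k,v in s.items()},open('s1.json','w'))
E
```

```text
3.6167 [ 514.43044671 -110.89750222  221.31962885] [-1.03045244 -0.40184776 -0.58336004] 0.0010686309337839277
```

View pics/w1.png

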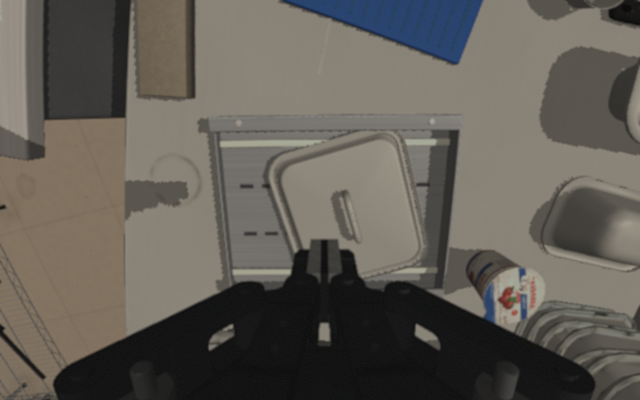

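Wrist view: the caddy spans about columns 200–462 and rows 115–290. The lid is turned counter-clockwise, with its back-left corner at (400,133) under the left lip and its front-right corner hidden near (297,270). I'll zoom in to measure it.

```bash
python3 - <<'E'
import cv2
im=cv2.imread('pics/w1.png')[105:295,190:475]
cv2.imwrite('pics/w1c.png',cv2.resize(im,None,fx=2.8,fy=2.8,interpolation=cv2.INTER_CUBIC))
E
```

```text
(no output)
```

View pics/w1c.png

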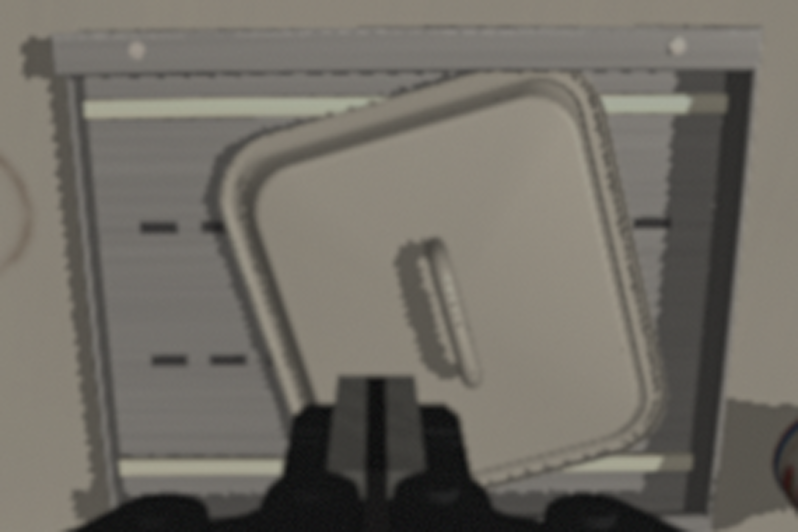

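```bash
python3 - <<'E'
from h import *
import json;np.set_printoptions(precision=1,suppress=True)
C=cam('wrist',json.load(open('s1.json')))
def L(n,a,b,z):
    p=bp(C,np.array([a,b])/2.8+[190,105],z)[:,:2];d=p[1]-p[0];print(n,p.ravel(),'ang',np.degrees(np.arctan2(d[1],d[0])));return p
L('lipout',(53,36),(760,28),31);L('lipin',(60,75),(750,70),31)
L('ribL',(83,108),(727,103),10);L('ribR',(120,466),(692,462),10)
L('front',(75,85),(112,440),18);L('back',(750,80),(714,490),31)
L('lidfront',(221,185),(293,405),15);L('lidback',(602,115),(660,375),15)
L('lidleft',(245,150),(450,80),15);L('lidright',(485,486),(635,442),15)
L('grip',(433,245),(471,382),44)
E
```

```text
lipout [385.2 -68.1 642.5 -17.7] ang 11.079343090444139
lipin [389.2 -81.8 643.1 -33.2] ang 10.839325177599974
ribL [392.5 -95.7 646.5 -46.9] ang 10.860634780527414
ribR [ 423.4 -251.8  676.8 -203.8] ang 10.731583919357249
front [ 391.   -86.1  420.5 -235.1] ang -78.7829074261034
back [ 644.1  -36.8  679.7 -205.6] ang -78.09733039182888
lidfront [ 452.2 -115.8  495.7 -205.6] ang -64.17856208277853
lidback [ 596.4  -60.8  648.7 -163.7] ang -63.063385236527544
lidleft [ 459.7 -100.1  534.5  -58.6] ang 29.030046991446707
lidright [ 585.8 -229.1  646.4 -196.4] ang 28.374978131660956
grip [ 537.7 -118.1  563.4 -169.8] ang -63.57186510789351
```

Measurements:
- **Caddy:** origin about (535,-149), yaw 11.0°.
- **Lid:** yaw about 27°, so 16° counter-clockwise. Its centre is about (+17, 0) in caddy axes.

I'll go down with shut fingers in front of the left half of its robot-side edge, at caddy (-104,+45), and push along +x.

>>> play_rows([
  [[-22.7,-0.6,25],[0,0,-0.15]],
  [[-22.7,-0.6,25],[0,0,-0.15]],
  [[-22.7,-0.6,25],[0,0,-0.15]],
  [[-22.7,-0.6,25],[0,0,-0.15]],
  [[0,0,25],[0,0,0]],
  [[0,0,25],[0,0,0]],
  [[0,0,25],[0,0,0]],
  [[0,0,10],[0,0,0]],
  [[0,0,10],[0,0,0]],
  [[0,0,10],[0,0,0]],
  [[0,0,8],[0,0,0]],
  [[0,0,0],[0,0,0]],
  [[0,0,0],[0,0,0]],
])

```text
time_s: 4.75
eef_pos: [424.7, -124.9, 8.3]
ee_rot: [-0.0, 0.996, 0.095, -0.0]
force: [-0.3, -0.1, 0.9]
grip_width: 0.0
```

>>> play_rows([
  [[4,0,0],[0,0,0]],
  [[4,0,0],[0,0,0]],
  [[4,0,0],[0,0,0]],
  [[4,0,0],[0,0,0]],
  [[4,0,0],[0,0,0]],
  [[0,0,0],[0,0,0]],
])

```text
time_s: 5.25
eef_pos: [445.1, -121.1, 8.5]
ee_rot: [0.0, 0.996, 0.094, 0.0]
force: [-0.4, 0.4, -0.3]
grip_width: -0.003
```

>>> play_rows([
  [[3,0,0],[0,0,0]],
  [[3,0,0],[0,0,0]],
  [[3,0,0],[0,0,0]],
  [[3,0,0],[0,0,0]],
  [[3,0,0],[0,0,0]],
  [[3,0,0],[0,0,0]],
  [[3,0,0],[0,0,0]],
  [[3,0,0],[0,0,0]],
])

```text
time_s: 5.92
eef_pos: [468.2, -116.6, 8.3]
ee_rot: [-0.0, 0.996, 0.094, -0.0]
force: [-1.6, -0.4, 0.7]
grip_width: 0.003
```

>>> play_rows([
  [[2,0,0],[0,0,0]],
  [[2,0,0],[0,0,0]],
  [[2,0,0],[0,0,0]],
  [[2,0,0],[0,0,0]],
])

```text
time_s: 6.25
eef_pos: [475.8, -115.1, 8.3]
ee_rot: [-0.0, 0.996, 0.094, -0.0]
force: [-2.2, 1.1, 1.5]
grip_width: 0.006
```

>>> play_rows([
  [[1.5,0,0],[0,0,0]],
  [[1.5,0,0],[0,0,0]],
  [[1.5,0,0],[0,0,0]],
  [[1,0,0],[0,0,0]],
])

```text
time_s: 6.58
eef_pos: [481.3, -114.2, 8.3]
ee_rot: [0.0, 0.996, 0.094, 0.0]
force: [-1.3, 0.2, 0.1]
grip_width: -0.002
```

>>> play_rows([
  [[1,0,0],[0,0,0]],
  [[1,0,0],[0,0,0]],
  [[0,0,0],[0,0,0]],
])

```text
time_s: 6.83
eef_pos: [483.5, -113.9, 8.3]
ee_rot: [0.0, 0.996, 0.094, 0.0]
force: [-0.0, 0.4, 0.2]
grip_width: -0.002
```

```bash
python3 - <<'E'
from h import *
s=ctrl.sense();im=ctrl.capture('wrist');cv2.imwrite('pics/w2.png',im[...,::-1]);print(s['time_s'],s['eef_pos'],s['force'],s['grip_width'])
im=ctrl.capture('scene');cv2.imwrite('pics/s2c.png',cv2.resize(im[140:290,310:510,::-1],None,fx=4,fy=4,interpolation=cv2.INTER_CUBIC))
E
```

```text
6.8333 [ 483.5159032  -113.89165315    8.34540426] [-0.03014073  0.39109802  0.21165641] -0.0018289465259958887
```

View pics/s2c.png

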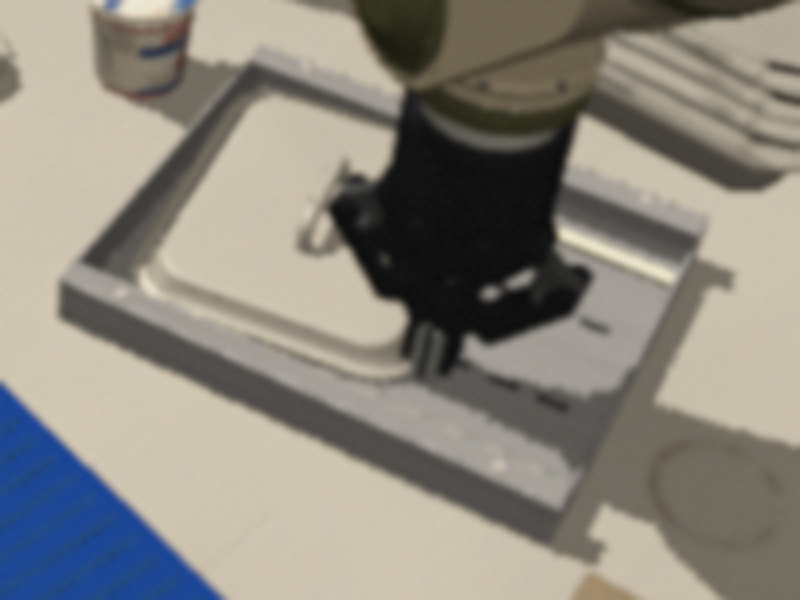

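The lid is nearly square, with its back edge close to the stop. I'll keep pushing gently until the force rises.

>>> play_rows([
  [[1,0,0],[0,0,0]],
  [[1,0,0],[0,0,0]],
  [[1,0,0],[0,0,0]],
])

```text
time_s: 7.18
eef_pos: [486.2, -113.2, 8.3]
ee_rot: [0.0, 0.996, 0.094, 0.0]
force: [-0.7, -0.6, 0.5]
grip_width: 0.002
```

>>> play_rows([
  [[1,0,0],[0,0,0]],
  [[1,0,0],[0,0,0]],
  [[0,0,0],[0,0,0]],
])

```text
time_s: 7.43
eef_pos: [488.1, -112.8, 8.3]
ee_rot: [-0.0, 0.996, 0.094, -0.0]
force: [-0.1, 0.0, 0.1]
grip_width: 0.001
```

>>> play_rows([
  [[1,0,0],[0,0,0]],
  [[1,0,0],[0,0,0]],
])

```text
time_s: 7.6
eef_pos: [489.9, -112.4, 8.3]
ee_rot: [-0.0, 0.996, 0.094, -0.0]
force: [-2.5, 0.5, 1.2]
grip_width: 0.0
```

>>> play_rows([
  [[1,0,0],[0,0,0]],
  [[1,0,0],[0,0,0]],
])

```text
time_s: 7.77
eef_pos: [492.0, -112.0, 8.3]
ee_rot: [-0.0, 0.996, 0.094, -0.0]
force: [-1.5, 0.1, 0.9]
grip_width: 0.0
```

>>> play_rows([
  [[1,0,0],[0,0,0]],
  [[0.5,0,0],[0,0,0]],
])

```text
time_s: 7.93
eef_pos: [493.6, -111.8, 8.3]
ee_rot: [0.0, 0.996, 0.094, 0.0]
force: [-1.3, 1.1, 0.6]
grip_width: 0.004
```

>>> play_rows([
  [[1,0,0],[0,0,0]],
  [[1,0,0],[0,0,0]],
])

```text
time_s: 8.1
eef_pos: [495.5, -111.4, 8.3]
ee_rot: [-0.0, 0.996, 0.094, -0.0]
force: [-0.2, 0.5, 0.1]
grip_width: -0.001
```

>>> play_rows([
  [[1,0,0],[0,0,0]],
  [[0.5,0,0],[0,0,0]],
])

```text
time_s: 8.27
eef_pos: [496.7, -111.0, 8.2]
ee_rot: [-0.0, 0.996, 0.094, -0.0]
force: [-2.9, 0.6, 2.5]
grip_width: -0.002
```

```bash
python3 - <<'E'
from h import *
import json
s=ctrl.sense();im=ctrl.capture('wrist');print(s['time_s'],s['eef_pos'],s['force'])
json.dump({k:np.array(v).tolist() for k,v in s.items()},open('s3.json','w'))
cv2.imwrite('pics/w3.png',im[...,::-1])
E
```

```text
8.2667 [ 496.7226171  -111.03948756    8.21418719] [-2.87770612  0.63282702  2.48931102]
```

View pics/w3.png

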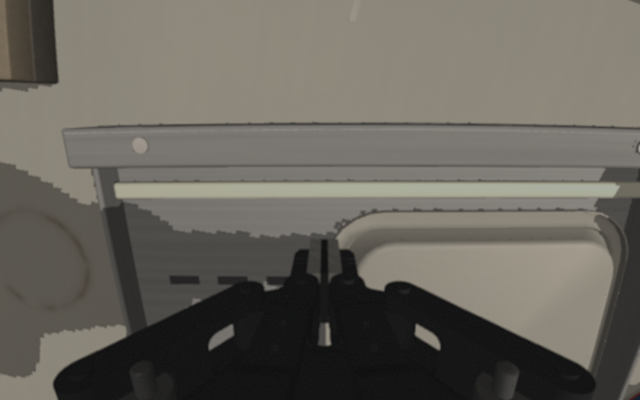

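The lid now lies about square. Its left edge is inside the left rib, so it has shifted to the right. I'll back off, rise and measure from above.

>>> play_rows([
  [[-5,0,0],[0,0,0]],
  [[-5,0,0],[0,0,0]],
  [[0,0,-20],[0,0,0]],
  [[0,0,-30],[0,0,0]],
  [[0,0,-35],[0,0,0]],
  [[17,6.6,-24],[0,0,0]],
  [[17,6.6,-24],[0,0,0]],
  [[17,6.6,-24],[0,0,0]],
  [[17,6.6,-24],[0,0,0]],
  [[17,6.6,-24],[0,0,0]],
  [[0,0,0],[0,0,0]],
  [[0,0,0],[0,0,0]],
  [[0,0,0],[0,0,0]],
])

```text
time_s: 9.4
eef_pos: [576.0, -129.5, 212.3]
ee_rot: [-0.0, 0.996, 0.094, -0.001]
force: [-1.2, 0.4, -1.2]
grip_width: 0.0
```

```bash
python3 - <<'E'
from h import *
import json
s=ctrl.sense();im=ctrl.capture('wrist');print(s['time_s'],s['eef_pos'],s['force'])
json.dump({k:np.array(v).tolist() for k,v in s.items()},open('s4.json','w'))
cv2.imwrite('pics/w4.png',im[...,::-1])
C=cam('wrist',s);o=np.array([535.3,-149.4,0]);a=np.radians(11);M=np.array([[np.cos(a),-np.sin(a),0],[np.sin(a),np.cos(a),0],[0,0,1]])
p=pj(C,(M@np.array([[-30,-100,10],[-30,100,10],[135,-100,10],[135,100,10]]).T).T+o);print(p)
u0,v0=np.maximum(p.min(0)-15,0).astype(int);u1,v1=(p.max(0)+15).astype(int);v1=min(v1,400);u1=min(u1,640)
f=min(800/(u1-u0),600/(v1-v0));print(u0,v0,f)
cv2.imwrite('pics/w4c.png',cv2.resize(im[v0:v1,u0:u1,::-1],None,fx=f,fy=f,interpolation=cv2.INTER_CUBIC))
E
```

```text
9.4 [ 575.95720126 -129.48653401  212.28416849] [-1.20618529  0.42805626 -1.21486019]
[[264.19201468 267.90173349]
 [253.93723208  95.5599645 ]
 [399.35290002 267.35687135]
 [410.5917479   95.09329291]]
238 80 2.9702970297029703
```

View pics/w4c.png

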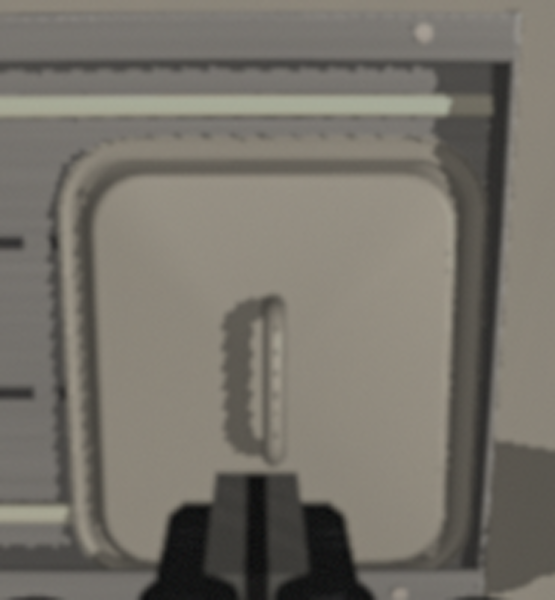

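```bash
python3 - <<'E'
from h import *
import json;np.set_printoptions(precision=1,suppress=True)
s=json.load(open('s4.json'));C=cam('wrist',s);a=np.radians(11);M=np.array([[np.cos(a),-np.sin(a)],[np.sin(a),np.cos(a)]])
def L(n,pts,z):
    p=bp(C,np.array(pts)/2.9703+[238,80],z)[:,:2];d=p[1]-p[0];q=(p-[535.3,-149.4])@M
    print(n,p.mean(0),'ang',np.degrees(np.arctan2(d[1],d[0])),'caddy',q.ravel(),q.mean(0))
L('grip',[(274,298),(273,462)],44);L('left',[(120,139),(430,138)],15);L('front',[(60,185),(80,520)],15);L('back',[(485,200),(468,530)],15)
L('ribL',[(10,104),(485,104)],10);L('ribR',[(0,514),(65,514)],10);L('lipL',[(10,64),(500,63)],31);L('lipR',[(80,571),(480,571)],31)
print(q2R(s['ee_rot']))
E
```

```text
grip [ 586.7 -153.9] ang -79.2521188377312 caddy [ 49.7  15.6  49.5 -44.1] [ 49.6 -14.3]
left [572.1 -73.3] ang 10.991886843463227 caddy [ -4.7  67.7 105.9  67.7] [50.6 67.7]
front [ 511.5 -168.7] ang -78.9827410301438 caddy [-27.1  51.6 -27.  -80.5] [-27.1 -14.4]
back [ 664.4 -144.6] ang -78.38187245361227 caddy [126.9  45.7 128.3 -85.5] [127.6 -19.9]
ribL [560.1 -63.2] ang 10.760753005519637 caddy [-44.6  80.2 126.2  79.5] [40.8 79.9]
ribR [ 504.2 -237.2] ang 11.079637384122131 caddy [-60.6 -80.2 -34.  -80.2] [-47.3 -80.2]
lipL [560.3 -49.7] ang 10.887864478379667 caddy [-38.4  93.3 125.5  93. ] [43.6 93.1]
lipR [ 605.  -232.5] ang 10.737990528372444 caddy [-25.  -94.5 130.1 -95.2] [ 52.6 -94.9]
[[ 1.   0.2 -0. ]
 [ 0.2 -1.   0. ]
 [-0.  -0.  -1. ]]
```

The lid is square to within about 0.3° and flush with the back stop. Its grip is at world (587,-155), and it has shifted about 17 mm right in the caddy. Now for the grip.

>>> play_rows([
  [[2,9.2,30],[0,0,0]],
  [[2,9.2,30],[0,0,0]],
  [[1.9,9.3,30],[0,0,0]],
  [[0,0,25],[0,0,0]],
  [[0,0,25],[0,0,0]],
  [[0,0,20],[0,0,0]],
  [[0,0,10],[0,0,0]],
  [[0,0,8],[0,0,0]],
  [[0,0,6],[0,0,0]],
  [[0,0,0],[0,0,0]],
  [[0,0,0],[0,0,0]],
], fingers=40)

```text
time_s: 10.37
eef_pos: [588.0, -155.8, 30.0]
ee_rot: [0.0, 0.996, 0.094, 0.0]
force: [0.3, 0.2, -0.4]
grip_width: 0.463
```

>>> play_rows([
  [[0,0,0],[0,0,0]],
  [[0,0,0],[0,0,0]],
  [[0,0,0],[0,0,0]],
  [[0,0,0],[0,0,0]],
  [[0,0,0],[0,0,0]],
  [[0,0,0],[0,0,0]],
  [[0,0,0],[0,0,0]],
  [[0,0,0],[0,0,0]],
], fingers=0, squeeze=50)

```text
time_s: 11.03
eef_pos: [587.8, -155.6, 30.1]
ee_rot: [0.0, 0.996, 0.094, 0.0]
force: [-2.5, 1.6, 5.7]
grip_width: 0.068
```

The bar is held. I'll slide the lid left toward the middle and a little off the back stop, then check.

>>> play_rows([
  [[-1,0,-0.7],[0,0,0]],
  [[-1,-2,0],[0,0,0]],
  [[0,-3,0],[0,0,0]],
  [[0,-3,0],[0,0,0]],
  [[0,-3,0],[0,0,0]],
  [[0,-3,0],[0,0,0]],
  [[0,-3,0],[0,0,0]],
  [[0,0,0],[0,0,0]],
  [[0,0,0],[0,0,0]],
])

```text
time_s: 11.78
eef_pos: [584.8, -146.2, 32.9]
ee_rot: [0.007, 0.996, 0.094, 0.003]
force: [-1.6, -31.8, 7.7]
grip_width: 0.07
```

```bash
python3 - <<'E'
from h import *
import json
s=ctrl.sense();im=ctrl.capture('wrist');print(s['time_s'],s['eef_pos'],s['force'],s['grip_width'])
json.dump({k:np.array(v).tolist() for k,v in s.items()},open('s5.json','w'))
cv2.imwrite('pics/w5.png',im[...,::-1])
cv2.imwrite('pics/w5c.png',cv2.resize(im[100:330,130:530,::-1],None,fx=2,fy=2,interpolation=cv2.INTER_CUBIC))
E
```

```text
11.7833 [ 584.81010228 -146.18094217   32.93216324] [ -1.59025671 -31.81170912   7.72276315] 0.07029452168057666
```

View pics/w5c.png

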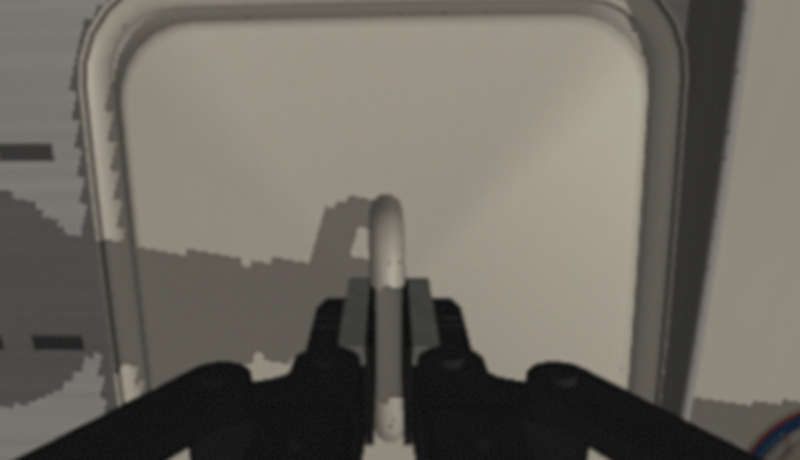

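Sliding met about 32 N. With the lid shifted, its left edge had dropped inside the left rib. I'll ease off, raise it a few mm, keeping it below the lip, and slide again.

>>> play_rows([
  [[0,3,0],[0,0,0]],
  [[0,3,0],[0,0,0]],
  [[0,2,-2],[0,0,0]],
  [[0,0,-2],[0,0,0]],
  [[0,0,-2],[0,0,0]],
  [[0,0,-1],[0,0,0]],
  [[0,0,0],[0,0,0]],
])

```text
time_s: 12.42
eef_pos: [583.8, -146.4, 36.9]
ee_rot: [-0.001, 0.996, 0.094, -0.0]
force: [-0.1, 1.1, -3.3]
grip_width: 0.07
```

>>> play_rows([
  [[0,-3,0],[0,0,0]],
  [[0,-3,0],[0,0,0]],
  [[0,-2,0],[0,0,0]],
  [[0,0,0],[0,0,0]],
  [[0,0,0],[0,0,0]],
])

```text
time_s: 12.83
eef_pos: [582.5, -138.9, 36.9]
ee_rot: [-0.0, 0.996, 0.094, -0.0]
force: [-0.5, 0.0, -3.6]
grip_width: 0.07
```

```bash
python3 - <<'E'
from h import *
import json
s=ctrl.sense();im=ctrl.capture('wrist');print(s['time_s'],s['eef_pos'],s['force'],s['grip_width'])
json.dump({k:np.array(v).tolist() for k,v in s.items()},open('s6.json','w'))
cv2.imwrite('pics/w6.png',im[...,::-1])
cv2.imwrite('pics/w6c.png',cv2.resize(im[0:280,130:530,::-1],None,fx=2,fy=2,interpolation=cv2.INTER_CUBIC))
E
```

```text
12.8333 [ 582.50813754 -138.90244078   36.94950423] [-0.48829777  0.04539177 -3.58146464] 0.06969350720496267
```

View pics/w6c.png

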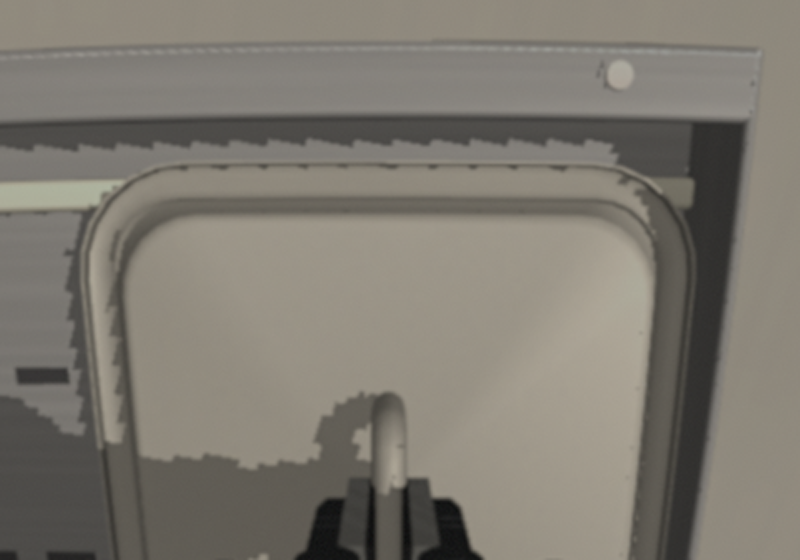

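```bash
python3 - <<'E'
from h import *
import json;np.set_printoptions(precision=1,suppress=True)
s=json.load(open('s6.json'));C=cam('wrist',s);a=np.radians(11);M=np.array([[np.cos(a),-np.sin(a)],[np.sin(a),np.cos(a)]])
def L(n,pts,z):
    p=bp(C,np.array(pts)/2+[130,0],z)[:,:2];d=p[1]-p[0];q=(p-[535.3,-149.4])@M
    print(n,'ang',np.degrees(np.arctan2(d[1],d[0])),'caddy',q.ravel())
for z in (14,17,20):L('left',[(200,165),(580,163)],z)
L('lipin',[(150,124),(700,119)],31);L('rib',[(10,197),(60,195)],10);L('grip top',[(389,394),(389,395)],48)
E
```

```text
left ang 11.110840688360064 caddy [ 1.3 85.8 96.4 86. ]
left ang 11.110840688360057 caddy [ 2.1 85.5 95.5 85.7]
left ang 11.110840688360051 caddy [ 3.  85.3 94.7 85.4]
lipin ang 11.49606522889964 caddy [ -4.5  93.1 118.1  94.2]
rib ang 11.62341247113801 caddy [-51.3  79.4 -37.6  79.5]
grip top ang -79.16232706428626 caddy [48.4 35.4 48.4 35.1]
```

The left edge is at about y +86, so the lid's centre is about 2 mm right of midway. I'll shift it 2 mm more and lower it flat onto the ribs before lifting, to make sure of the first step.

>>> play_rows([
  [[0,-1,0],[0,0,0]],
  [[0,-1,0],[0,0,0]],
  [[0,0,1],[0,0,0]],
  [[0,0,1],[0,0,0]],
  [[0,0,1],[0,0,0]],
  [[0,0,1],[0,0,0]],
  [[0,0,0],[0,0,0]],
])

```text
time_s: 13.47
eef_pos: [582.4, -137.5, 33.1]
ee_rot: [0.0, 0.996, 0.094, 0.0]
force: [0.1, -0.6, 0.2]
grip_width: 0.067
```

>>> play_rows([
  [[0,0,0.7],[0,0,0]],
  [[0,0,0.7],[0,0,0]],
  [[0,0,0],[0,0,0]],
  [[0,0,0],[0,0,0]],
  [[0,0,0],[0,0,0]],
])

```text
time_s: 13.88
eef_pos: [582.5, -137.5, 32.7]
ee_rot: [0.0, 0.996, 0.094, 0.0]
force: [-2.0, 0.8, 7.7]
grip_width: 0.065
```

It now presses on both ribs. I'll open briefly so that it settles flat, then regrip.

>>> play_rows([
  [[0,0,0],[0,0,0]],
  [[0,0,0],[0,0,0]],
  [[0,0,0],[0,0,0]],
  [[0,0,0],[0,0,0]],
  [[0,0,0],[0,0,0]],
  [[0,0,0],[0,0,0]],
], fingers=20)

```text
time_s: 14.38
eef_pos: [582.2, -137.3, 31.5]
ee_rot: [-0.0, 0.996, 0.094, -0.0]
force: [-0.4, -1.1, -0.1]
grip_width: 0.232
```

>>> play_rows([
  [[0,0,0],[0,0,0]],
  [[0,0,0],[0,0,0]],
  [[0,0,0],[0,0,0]],
  [[0,0,0],[0,0,0]],
  [[0,0,0],[0,0,0]],
  [[0,0,0],[0,0,0]],
  [[0,0,0],[0,0,0]],
], fingers=0)

```text
time_s: 14.97
eef_pos: [582.3, -137.4, 31.7]
ee_rot: [0.0, 0.996, 0.094, 0.0]
force: [-0.1, 0.5, 0.9]
grip_width: 0.069
```

>>> play_rows([
  [[0,0,-2],[0,0,0]],
  [[0,0,-4],[0,0,0]],
  [[0,0,-5],[0,0,0]],
  [[0,0,-5],[0,0,0]],
  [[0,0,0],[0,0,0]],
])

```text
time_s: 15.38
eef_pos: [582.7, -137.6, 48.8]
ee_rot: [0.0, 0.996, 0.094, 0.001]
force: [-0.6, 0.8, -3.5]
grip_width: 0.073
```

Lifted free. Meanwhile I'll measure the mat by colour segmentation.

>>> play_rows([
  [[0,0,-15],[0,0,0]],
  [[0,0,-15],[0,0,0]],
  [[0,0,-15],[0,0,0]],
  [[0,0,-15],[0,0,0]],
  [[0,0,0],[0,0,0]],
])

```text
time_s: 15.8
eef_pos: [583.4, -137.9, 110.5]
ee_rot: [0.001, 0.996, 0.094, 0.002]
force: [0.7, -0.2, -2.9]
grip_width: 0.069
```

```bash
python3 - <<'E'
from h import *
import json;np.set_printoptions(precision=1,suppress=True)
def mat(im,C,n):
    b,g,r=[im[...,i].astype(int) for i in range(3)]
    m=((b>g+35)&(b>r+50)).astype(np.uint8);m=cv2.morphologyEx(m,cv2.MORPH_OPEN,np.ones((3,3)))
    c=max(cv2.findContours(m,cv2.RETR_EXTERNAL,cv2.CHAIN_APPROX_NONE)[0],key=cv2.contourArea)[:,0]
    w=bp(C,c,6)[:,:2];print(n,len(c),c.min(0),c.max(0),cv2.minAreaRect(w.astype(np.float32)))
for c in('scene','side'): mat(cv2.imread(f'pics/{c}0.png'),cam(c),c)
s=ctrl.sense();print(s['time_s'],s['eef_pos'],s['force'],s['grip_width'])
E
```

```text
scene 353 [214 236] [377 378] ((549.4951782226562, 158.51602172851562), (216.6806640625, 196.7748260498047), 82.28084564208984)
side 212 [234 191] [317 221] ((549.0198974609375, 150.25741577148438), (207.40419006347656, 197.11257934570312), 81.443115234375)
15.8 [ 583.4 -137.9  110.5] [ 0.7 -0.2 -2.9] 0.06854838211570322
```

>>> play_rows([
  [[0.9,-12,0],[0,0,0]],
  [[1.6,-20.5,0],[0,0,0]],
  [[1.9,-26,0],[0,0,0]],
  [[2,-27,0],[0,0,0]],
  [[2,-27,0],[0,0,0]],
  [[2,-27,0],[0,0,0]],
  [[2,-27,0],[0,0,0]],
  [[2,-27,0],[0,0,0]],
  [[2,-27,0],[0,0,0]],
  [[2,-26,0],[0,0,0]],
  [[1.9,-22,0],[0,0,0]],
  [[1.2,-18,0],[0,0,0]],
  [[0.9,-12.5,0],[0,0,0]],
  [[0,0,0],[0,0,3.8]],
  [[0,0,0],[0,0,3.8]],
  [[0,0,0],[0,0,3.8]],
  [[0,0,0],[0,0,3.8]],
  [[0,0,0],[0,0,3.8]],
  [[0,0,0],[0,0,0]],
])

```text
time_s: 17.38
eef_pos: [547.6, 160.6, 106.7]
ee_rot: [0.0, 0.997, -0.073, -0.001]
force: [0.9, -0.7, -3.4]
grip_width: 0.072
```

>>> play_rows([
  [[0,0,10],[0,0,0]],
  [[0,0,15],[0,0,0]],
  [[0,0,15],[0,0,0]],
  [[0,0,15],[0,0,0]],
  [[0,0,10],[0,0,0]],
  [[0,0,5],[0,0,0]],
  [[0,0,2.5],[0,0,0]],
  [[0,0,2.5],[0,0,0]],
  [[0,0,2],[0,0,0]],
  [[0,0,0],[0,0,0]],
  [[0,0,0],[0,0,0]],
])

```text
time_s: 18.3
eef_pos: [548.4, 160.6, 31.0]
ee_rot: [-0.0, 0.997, -0.071, 0.0]
force: [0.6, -0.5, -3.0]
grip_width: 0.074
```

```bash
python3 - <<'E'
from h import *
s=ctrl.sense();im=ctrl.capture('scene');print(s['time_s'],s['eef_pos'],s['force'],s['grip_width'])
cv2.imwrite('pics/s7.png',cv2.resize(im[180:400,180:430,::-1],None,fx=2.5,fy=2.5))
E
```

```text
18.3 [548.37740317 160.59478181  30.98626266] [ 0.62400692 -0.4564236  -3.01135179] 0.0741436269606605
```

View pics/s7.png

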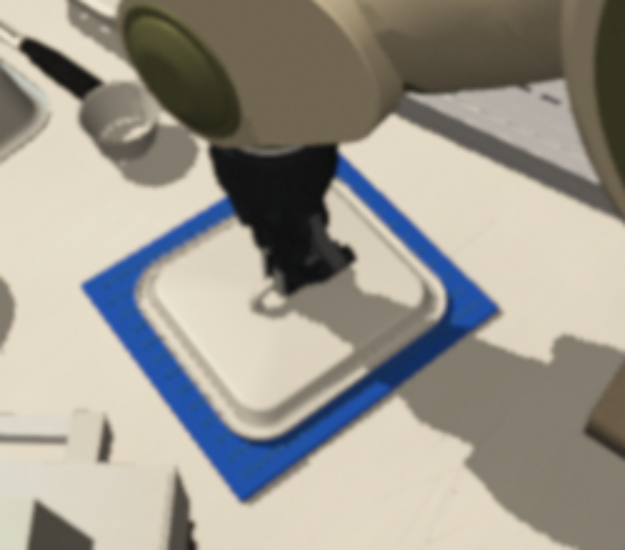

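The lid is over the middle of the mat, square to it and a few mm up. I'll lower it in small steps until it touches.

>>> play_rows([
  [[0,0,1],[0,0,0]],
  [[0,0,1],[0,0,0]],
  [[0,0,0.7],[0,0,0]],
  [[0,0,0],[0,0,0]],
  [[0,0,0],[0,0,0]],
])

```text
time_s: 18.77
eef_pos: [548.1, 160.5, 27.9]
ee_rot: [0.0, 0.997, -0.072, -0.0]
force: [0.1, -0.7, -3.3]
grip_width: 0.069
```

>>> play_rows([
  [[0,0,0.5],[0,0,0]],
  [[0,0,0.5],[0,0,0]],
  [[0,0,0],[0,0,0]],
  [[0,0,0],[0,0,0]],
])

```text
time_s: 19.1
eef_pos: [548.3, 160.6, 27.7]
ee_rot: [0.0, 0.997, -0.071, 0.0]
force: [-3.4, -1.5, 6.2]
grip_width: 0.07
```

Contact: the force has reversed. I'll release just enough, then rise.

>>> play_rows([
  [[0,0,0],[0,0,0]],
  [[0,0,0],[0,0,0]],
  [[0,0,0],[0,0,0]],
  [[0,0,0],[0,0,0]],
  [[0,0,0],[0,0,0]],
  [[0,0,0],[0,0,0]],
], fingers=35)

```text
time_s: 19.6
eef_pos: [548.2, 160.6, 26.9]
ee_rot: [-0.0, 0.997, -0.071, 0.0]
force: [-0.9, -0.1, 0.3]
grip_width: 0.411
```

>>> play_rows([
  [[0,0,-5],[0,0,0]],
  [[0,0,-10],[0,0,0]],
  [[0,0,-20],[0,0,0]],
  [[0,0,-25],[0,0,0]],
  [[0,0,-25],[0,0,0]],
  [[0,0,-25],[0,0,0]],
  [[0,-20,-25],[0,0,0]],
  [[0,-20,-20],[0,0,0]],
  [[0,0,0],[0,0,0]],
  [[0,0,0],[0,0,0]],
  [[0,0,0],[0,0,0]],
  [[0,0,0],[0,0,0]],
])

```text
time_s: 20.6
eef_pos: [553.3, 199.4, 180.9]
ee_rot: [0.0, 0.997, -0.072, -0.001]
force: [-0.3, -0.5, 0.4]
grip_width: 0.401
```

```bash
python3 - <<'E'
from h import *
s=ctrl.sense();im=ctrl.capture('wrist');print(s['time_s'],s['eef_pos'],s['force'],s['grip_width'],np.abs(s['dq']).max())
print([d for d in ctrl.spot_in('wrist','lid_grip')[:1]])
for d in ctrl.spot_in('wrist','lid_grip')[:1]: print(bp(cam('wrist',s),np.array(d['position'])*[640,400],40))
cv2.imwrite('pics/w8.png',im[...,::-1])
E
```

```text
20.6 [553.34402168 199.43493837 180.94946042] [-0.28898403 -0.50505663  0.43077521] 0.4006644822926781 0.0037604134518292786
[{'position': [0.507, 0.5075], 'p': 0.64}]
[[551.48235878 187.13305304  40.        ]]
```

View pics/w8.png

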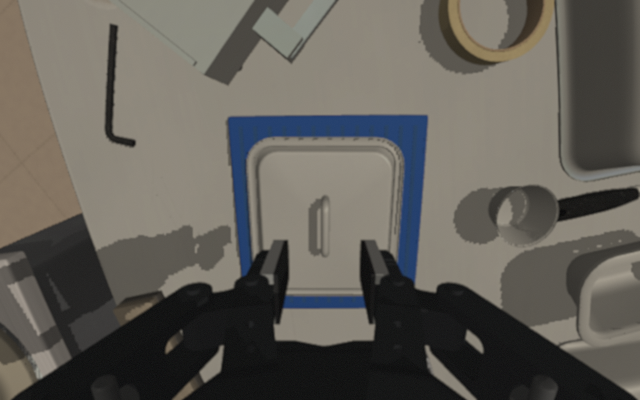

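The lid lies flat and released on the mat, with an even blue border. The mat spans columns 230–427 and rows 116–308, and the grip is at (324,226).

```bash
python3 -c "
from rig import ctrl
print(ctrl.finish_job())"
```

```text
the job is handed in; nothing more can be done
None
```

The lid is on the blue drip mat, grip up, released and flat. I handed the job in at about 20.6 s of the 54 s allowed; no verdict was reported.

- **Squaring:** I pushed the left half of its robot-side edge with shut fingers until it lay flush with the back stop. It measured within about 0.3° of square.
- **Centring:** the lid had shifted about 19 mm to the right, and its left edge had dropped inside the left rib. My first sideways slide by the grip met about 32 N. I eased off, raised it a few mm, slid it midway and set it back flat on the ribs. Then I released it, gripped it again and lifted it clear.
- **Setting down:** I lowered it until the force showed contact with the mat, then opened the fingers and rose away.

**Last checks:** the final wrist picture shows the lid square on the mat with an even border. The arm is clear of it and the forces are within noise.

**Disagreement:** the detector put the grip at (551,187), but that was plainly wrong. The picture shows the bar elsewhere, and I released it at (548,161), against a measured mat centre of about (549,155).

I did not measure the ramekin or tub again, but the arm stayed away from both. The ramekin shows near the mat in the later pictures, looking undisturbed.

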